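# Mesh the red star wheel on the vial indexer's drive and hold it home

## Robot

A 6-joint arm with a two-finger parallel gripper is mounted at the origin on the work surface. World frame = base frame: x ahead of the robot, y to its left, z up, the work surface at z = 0. Lengths are in m, angles in rad, forces in N, time in s.
With the tool pointing down it reaches from about 0.3 to 0.875 m from the base axis. Payload 6.4 kg.
Tool frame: the origin (TCP) lies midway between the tips of the shut fingers; the grasp point (between the pads) lies 19 mm behind it; x points along the fingers, y is the direction in which the jaws open and shut, and the axes are right-handed (so a half turn about x gives the same grasp; the last joint's range is limited). The gripper opens to 85 mm and grips with 20 to 120 N. Pads are 22 mm wide; open, the fingers measure 114 mm over their backs; the gripper's body (76 mm by 85 mm) begins 54 mm behind the grasp point. The pads swing forward as they close: fully open they stand 13 mm farther back than shut.
Start: joints at [-1.539, 0.181, 1.607, -0, 1.354, -0.206], TCP at [0.135, -0.559, 0.195] pointing down, gripper open.
Joint ranges: [-2.99, 2.99], [-0.89, 2.07], [0.3, 2.58], [-1.14, 4.28], [0, 2.63], [-3.12, 3.12]. Speed limits (rad/s): [2.57, 2.57, 3.01, 3.14, 3.14, 3.14].

## Interface

Orientations are given as a unit quaternion [w, x, y, z].
In Python, from bench import ctrl gives the robot as it stands.
- The arm moves only by the tool servo_tool, never from a script. Its argument "targets" is a list of rows, each a list of 7 numbers: the turn, a rotation vector about the tool's x, y, z in rad, then the shift along the tool's x, y, z in mm, then the opening, from -1 (shut) to 1 (fully open). A call has exactly 8 rows; each row is the pose to reach, as a shift and turn from the pose measured when the call began, along the tool's axes at that moment; what a row does not reach only later rows make up. A row lasts 1/8 s, in which the tool goes at most 62.5 mm and 10.7 degrees, less where a joint would pass 70% of its speed; a pose out of reach is approached as far as the arm can. A call with a gripper value outside its range is refused whole. The fingers move at their own pace and stop on an object; the grip force is fixed at half the most. Time passes only in rows, so rows that repeat a pose let the fingers close, or fill a call up. It gives the time, the measured TCP pose, the force and the opening at its end, in the units of the state.
- ctrl.get_obs(): the state, without advancing time (a new reading comes with each control period).
- ctrl.camera(name): name is "side" or "top" or "wrist"; returns a dict with "pixels" (400x640x3 uint8, blue, green, red), "intrinsics" (3x3 intrinsics, pixels), "R" (3x3) and "t" (3): a world point X has camera coordinates R X + t; the wrist camera has in their place "tool_from_camera" (4x4, takes a point from camera to tool coordinates, whose origin is the TCP and whose axes are the tool frame's). Camera axes: x right, y down, z forward; pixel columns grow to the right and rows downward; lengths in m; the calibration is good to about 2 mm. The wrist camera is an equidistant fisheye: a pixel r from the principal point sees the ray r / f radians off the axis. A picture is of the moment at which its call begins: read the wrist's pose just before it. There is no depth.
- ctrl.hand_in(): hands the job in, once; it reports no verdict.
The state is a dict: "time_s": time; "q": joint angles; "dq": joint speeds; "joint_efforts": joint torques, N m; "eef_pos": TCP position; "eef_rot": TCP orientation; "wrist_force": force on the tool from outside, world axes, zero at the start; "torque": the same for the moment, N m; "opening": opening from 0.0 (shut) to 1.0 (fully open).
Only numpy, scipy, OpenCV 4.12 (cv2) and the standard library are available. Lean on these libraries where they do the work, as an engineer would, in place of code of your own. Each camera call takes 0.05 s, during which the arm holds its last target.

## Task

Set up the vial indexer for the red-capped vials: lift the star wheel with the red handle off its stand, turn it until the splines of its stem mesh with the cross-shaped socket of the indexer's drive hub, and push it fully home against the ejector spring until the disc lies flush on the hub. Finish while still holding the wheel by its handle and pressing it home, so that the lock ring can be fitted; do not let go. Leave the blue wheel, the vials, the marker and the bowl of caps where they are.

Things in the scene. Friction and masses are not known exactly. Their poses are not given: they have to be found in the camera images.
- red_wheel: white star wheel, 88 mm across, 10 mm thick, eight teeth; every second tooth and the handle are red. Origin: centre of the disc's underside, z up. About 180 g. It starts on one of the two stands at any yaw, its underside on the stand's rim.
- red_handle (a point): middle of the red wheel's handle, 30 mm above the wheel's origin, same axes: an upright bar 40 mm long along the wheel's x, 16 mm thick along its y (grip it across the 16 mm), from 10 to 50 mm above the disc's underside
- red_stem (a point): lower end of the red wheel's steel stem, 20 mm below the wheel's origin, same axes. The stem has four splines forming a cross, arms along the wheel's x and y (under the four red teeth), 26 mm tip to tip, each 7 mm thick, 20 mm long, lower edges rounded
- blue_wheel: white star wheel, 88 mm across, 10 mm thick, eight teeth; every second tooth and the handle are blue. Origin: centre of the disc's underside, z up. About 180 g. Otherwise like the red one. It starts on the other stand. To be left alone.
- hub: drive hub, a dark steel block 40 x 40 mm standing 26 mm proud of the indexer's deck; origin at the centre of its top face (98 mm above the table), z up. It starts at any angle and turns only stiffly (about 0.25 N m of friction). With the wheel fully home the wheel's origin is at the hub's origin.
- hub_socket (a point): centre of the mouth of the hub's socket (same place and axes as the hub's origin). The socket is a cross open upwards: two slots along the hub's x and y, each 31 mm long and 10 mm wide, 26 mm deep. The stem fits in any of four turns, 90 degrees apart
- plunger (a joint): ejector, a brass pin 9 mm wide in the middle of the socket: 0 when up (its top 10 mm below the hub's top face), growing as it is pressed down, m; 0.010 when the wheel is fully home. Its spring pushes up with 4 N at 0 and 10 N at 0.010, so a wheel that is let go rises again by nearly 10 mm.
- indexer: vial indexer, a fixed white housing 200 x 200 mm, deck 70 mm above the table, hub at its middle; origin under the hub at table height. A steel rail and a row of five fixed vials stand along its +x edge, 61 to 92 mm from the hub axis, up to 106 mm above the table.
- stand_a: fixed grey ring stand, 60 mm across, hole 36 mm, 34 mm tall, on a black round foot 96 mm across and 6 mm thick; origin at the centre of its underside. Carries the red wheel, its stem hanging in the hole.
- stand_b: the same kind of stand; carries the blue wheel.
- vial_red: loose glass vial with a red cap, 22 mm wide, 44 mm tall, standing; origin at the centre of its base. To be left alone
- vial_white: loose glass vial with a white cap, 22 mm wide, 44 mm tall, standing; origin at the centre of its base. To be left alone
- vial_blue: loose glass vial with a blue cap, 22 mm wide, 44 mm tall, standing; origin at the centre of its base. To be left alone
- marker: loose black marker pen with a red band, 116 mm long along its y, 16 mm thick, lying; origin under its middle. To be left alone
- cap_bowl: steel bowl of blue caps, 90 mm across, 35 mm tall; origin at the centre of its base. To be left alone
Mind the look-alikes: they are no part of the job. What is shaped like the red_wheel but green is not meant. What is shaped like the stand_a but green is not meant.

How it is judged:
On the way, in this order (a step that is already met when the one before it is completed fails the run):
1. the red wheel is lifted clear of its stand, its stem out of the hole (z of red_wheel in the frame of stand_a above 0.056 m and contact force between red_wheel and stand_a below 0.1 N), for 0.1 s.
2. the splines have meshed: the stem is at least 7 mm down the hub's socket (z of red_wheel in the frame of hub below 0.013 m and horizontal distance between red_wheel and hub below 0.005 m), for 0.05 s.
At the end, for the whole second after the job is handed in: Red wheel on the hub: underside within 2.5 mm of the hub's top, centred within 3 mm, upright within 0.08 rad, splines in line with the slots within 0.2 rad, plunger down by over 7.5 mm, gripper on the wheel with over 3 N, its grasp point within 30 mm of the handle's middle (z of red_wheel in the frame of hub below 0.0025 m and horizontal distance between red_wheel and hub below 0.003 m and angle between red_wheel's own z axis and vertical below 0.08 rad and (angle between the x axis of red_wheel and the x axis of hub, either way round below 0.2 rad or angle between the x axis of red_wheel and the y axis of hub, either way round below 0.2 rad) and value of joint plunger above 0.0075 m and (contact force between red_wheel and the fingers above 3 N or contact force between red_wheel and the arm above 3 N) and distance between the grasp point and red_handle below 0.03 m); the arm keeps its last pose, push and grip.
It fails at once if the blue wheel is moved by more than 30 mm or tipped over (distance of blue_wheel from where it was at the start of the episode above 0.03 m or angle between blue_wheel's own z axis and vertical above 0.5 rad).
It fails at once if one of the three loose vials is moved by more than 30 mm or tipped over (distance of any of vial_red, vial_white, vial_blue from where it was at the start of the episode above 0.03 m or angle between any of vial_red, vial_white, vial_blue's own z axis and vertical above 0.5 rad).
It fails at once if the marker is moved by more than 30 mm or tipped over (distance of marker from where it was at the start of the episode above 0.03 m).
It fails at once if the bowl of caps is moved by more than 30 mm or tipped over (distance of cap_bowl from where it was at the start of the episode above 0.03 m or angle between cap_bowl's own z axis and vertical above 0.5 rad).
It also fails if it takes over 38 s, if anything falls off the work surface, if the arm or the gripper's body presses on something with over 40 N, if the wrist force passes 120 N, or if a joint passes its speed limit or range.

## Working session

There is one attempt and no reset: what is moved stays moved. The work goes in short steps, Python scripts to look and compute and a tool call to move; the robot and the scene stay as the last step left them, time stands still between calls to the robot, and variables do not carry over. Pictures are saved under pics/ and viewed, and the job is handed in when it is done.

Besides the shell and the picture viewer there is one more tool, called after "Request:" as name([rows], argument=value, ...), one row to a line, values as JSON. servo_tool: Moves the arm, as the interface text tells. Its arguments: {"type":"object","properties":{"targets":{"type":"array","items":{"type":"array","items":{"type":"number"}}}},"required":["targets"]}

```bash
mkdir -p pics && ls
cat > h.py <<'E'
import numpy as np, cv2
from bench import ctrl
from scipy.spatial.transform import Rotation as R
def save(n,fn):
    c=ctrl.camera(n); cv2.imwrite('pics/'+fn,c['pixels']); np.savez('pics/'+fn+'.npz',**{k:v for k,v in c.items()}); return c
def ray(c,u,v):
    K=np.array(c['intrinsics']);d=np.linalg.inv(K)@[u,v,1.];Rm=np.array(c['R']);t=np.array(c['t'])
    return -Rm.T@t,Rm.T@d
def atz(c,u,v,z):
    o,d=ray(c,u,v);return o+d*(z-o[2])/d[2]
E
python3 - <<'E'
from h import *
o=ctrl.get_obs();print(o)
for n in ['top','side']:
    c=save(n,n+'0.png');print(n,c['intrinsics'],c['R'],c['t'],[k for k in c])
E
```

```text
pics
{'time_s': 0.0, 'q': array([-1.53930112e+00,  1.81515066e-01,  1.60800385e+00,  6.04116158e-06,
        1.35384912e+00, -2.06307282e-01]), 'dq': array([ 0.00226555, -0.00065534,  0.00017659,  0.00023492, -0.00058345,
        0.00139122]), 'joint_efforts': array([ 1.11062029e-03, -4.44872189e+01, -3.51335227e+01, -2.11821307e-04,
        9.18759702e-03,  1.71110366e-05]), 'eef_pos': array([ 0.13544623, -0.55817596,  0.19460085]), 'eef_rot': array([ 0.08325231,  0.70217095,  0.08450253, -0.70205721]), 'wrist_force': array([ 0.82584656,  0.37728213, -0.24607113]), 'torque': array([-0.0550755 ,  0.03398338,  0.00789642]), 'opening': 0.9979770360416004}
top [[468.94890816   0.         318.0711692 ]
 [  0.         468.94890816 208.2143449 ]
 [  0.           0.           1.        ]] [[ 5.50605963e-04 -9.99955721e-01 -9.39429947e-03]
 [-9.97758656e-01  7.92540853e-05 -6.69153079e-02]
 [ 6.69130895e-02  9.41008758e-03 -9.97714432e-01]] [-0.03267644  0.53546695  1.1690925 ] ['pixels', 'intrinsics', 'R', 't']
side [[375.05785271   0.         315.03990555]
 [  0.         375.05785271 192.20780798]
 [  0.           0.           1.        ]] [[-0.97459137 -0.22355788  0.01391164]
 [-0.16590876  0.67875564 -0.71537757]
 [ 0.15048569 -0.69950887 -0.6985996 ]] [0.49981142 0.18807925 0.76977832] ['pixels', 'intrinsics', 'R', 't']
```

View pics/top0.png

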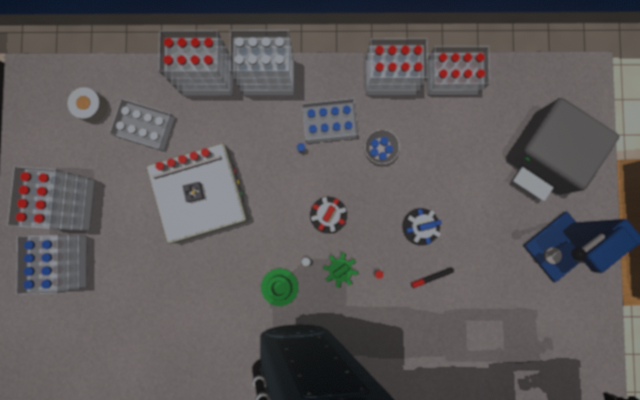

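View pics/side0.png

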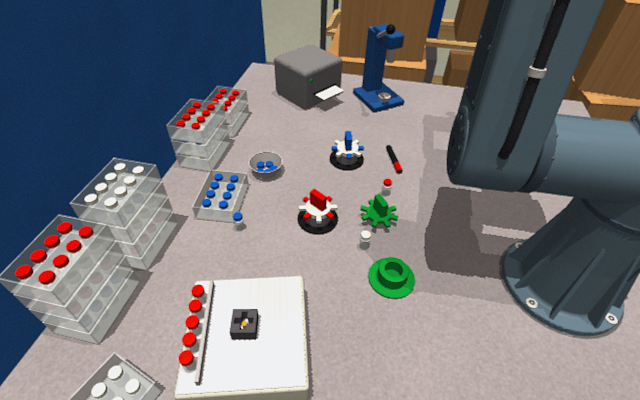

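The candidates for the wheel are the red-handled one on a black-footed stand at top (328,214) and side (318,208), the blue one at top (423,226), and the green decoy at top (341,269) lying on the table. By the description it's the red one. The hub is at top (194,192) and side (244,323). I'll check both in close crops.

Run:
```python
from h import *
a=cv2.imread('pics/top0.png');b=cv2.imread('pics/side0.png')
f=lambda im,x,y,w:cv2.resize(im[y-w:y+w,x-w:x+w],(400,400),interpolation=cv2.INTER_CUBIC)
w=np.vstack([np.hstack([f(a,328,214,25)[:300-0],f(a,194,192,25)[:300]])])
g=np.vstack([np.hstack([f(a,328,214,25),f(a,194,192,25)])])
cv2.imwrite('pics/c1.png',g)
cv2.imwrite('pics/c2.png',np.hstack([f(b,318,208,30),f(b,244,323,30)]))
```

```text
(no output)
```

View pics/c1.png

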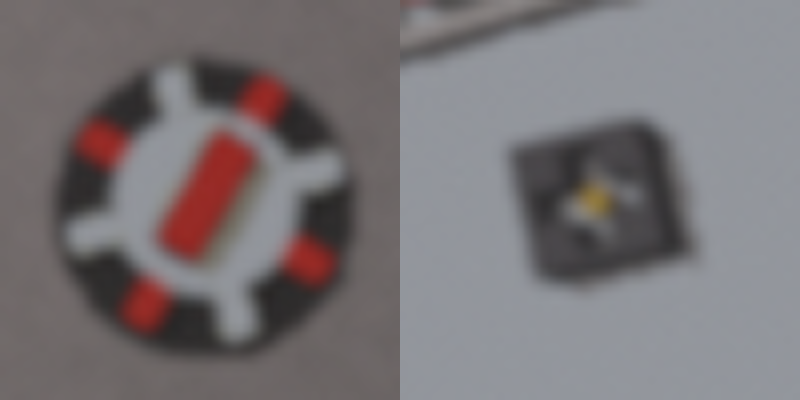

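View pics/c2.png

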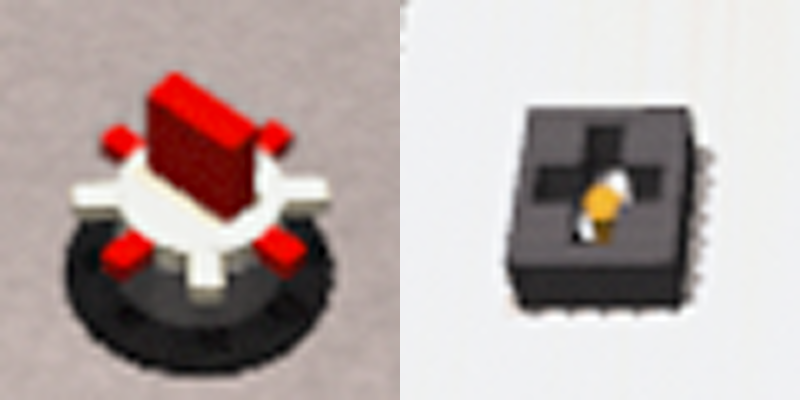

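```bash
cat >> h.py <<'E'
class L(dict): pass
def load(fn): 
    z=np.load('pics/'+fn+'.npz');return {k:z[k] for k in z}
def px(p,x0,y0,s): return x0+(p[0]+.5)/s-.5, y0+(p[1]+.5)/s-.5
def tri(obs):
    A=np.zeros((3,3));b=np.zeros(3)
    for c,u,v in obs:
        o,d=ray(c,u,v);d/=np.linalg.norm(d);P=np.eye(3)-np.outer(d,d);A+=P;b+=P@o
    X=np.linalg.solve(A,b)
    return X,[float(np.linalg.norm((np.eye(3)-np.outer(d/np.linalg.norm(d),d/np.linalg.norm(d)))@(X-o))) for o,d in [ray(*q) for q in obs]]
E
python3 - <<'E'
from h import *
t=load('top0.png');s=load('side0.png')
T=[(265,98),(101,142),(147,306),(312,262)]
P=np.array([atz(t,*px(p,303,189,8),.044) for p in T]);print(P, P.mean(0))
for i,j in((0,2),(1,3)):
    d=P[i]-P[j];print(np.degrees(np.arctan2(d[1],d[0])),np.linalg.norm(d))
# side: teeth  order: far = image... 
S=[(120,138),(275,137),(128,250),(280,248)]
k=400/60
Q=np.array([atz(s,*px(p,288,178,k),.044) for p in S]);print(Q,Q.mean(0))
for i,j in((0,3),(1,2)):
    d=Q[i]-Q[j];print(np.degrees(np.arctan2(d[1],d[0])),np.linalg.norm(d))
# hub: side corners of top face
H=[(528,108),(690,108),(685,268),(512,262)]
H2=[(p[0]-400,p[1]) for p in H]
Q=np.array([atz(s,*px(p,214,293,k),.098) for p in H2]);print(Q,Q.mean(0))
for i in range(4):
    d=Q[i]-Q[(i+1)%4];print(np.degrees(np.arctan2(d[1],d[0])),np.linalg.norm(d))
# top corners
H=[(512,150),(640,120),(668,250),(540,278)]
Q=np.array([atz(t,*px((p[0]-400,p[1]),169,167,8),.098) for p in H]);print(Q,Q.mean(0))
for i in range(4):
    d=Q[i]-Q[(i+1)%4];print(np.degrees(np.arctan2(d[1],d[0])),np.linalg.norm(d))
# handle top centre
print(atz(t,*px((209,196),303,189,8),.084))
E
```

```text
[[ 0.55208571 -0.07641843  0.044     ]
 [ 0.53843588 -0.02565534  0.044     ]
 [ 0.48770899 -0.03989765  0.044     ]
 [ 0.50129841 -0.09082024  0.044     ]] [ 0.51988225 -0.05819791  0.044     ]
-29.566151508263786 0.07401438868873246
60.321189714935535 0.07500437645362186
[[ 0.55323814 -0.07464965  0.044     ]
 [ 0.50062084 -0.08799331  0.044     ]
 [ 0.53791261 -0.02406934  0.044     ]
 [ 0.4886096  -0.03696474  0.044     ]] [ 0.5200953  -0.05591926  0.044     ]
-30.246468795179922 0.07481310045757565
-120.2583017184115 0.07400641393535448
[[0.59447642 0.25266432 0.098     ]
 [0.55585356 0.24349824 0.098     ]
 [0.54352694 0.28238581 0.098     ]
 [0.58338712 0.29030889 0.098     ]] [0.56931101 0.26721432 0.098     ]
13.35059756991183 0.03969562221637125
-72.41238002362881 0.04079446648092657
-168.75774130525522 0.04063999570702384
106.41386057916793 0.03924393612852922
[[0.58460471 0.28839566 0.098     ]
 [0.59353683 0.25048096 0.098     ]
 [0.55480884 0.24148746 0.098     ]
 [0.54650047 0.27932454 0.098     ]] [0.56986271 0.26492216 0.098     ]
103.25627746723885 0.038952633204203994
13.073632902380739 0.03975851851561864
-77.61538767704046 0.03873853356791017
-166.60937692926788 0.039169101073937306
[ 0.51943198 -0.05852581  0.084     ]
```

The red wheel sits on the black stand at about (0.520, -0.057), handle yaw about -30°. The hub is at about (0.570, 0.266), yaw about 14°. The choice is confirmed. Next I'll look at the wrist camera and work out the tool yaw.

Run:
```python
from h import *
o=ctrl.get_obs();q=o['eef_rot'];r=R.from_quat([q[1],q[2],q[3],q[0]]).as_matrix();print(r.round(3))
c=save('wrist','w0.png');print(c['intrinsics'],c['tool_from_camera'])
```

```text
[[-0.     0.236 -0.972]
 [ 0.002 -0.972 -0.236]
 [-1.    -0.002 -0.   ]]
[[309.70691629   0.         316.78601917]
 [  0.         309.70691629 201.27444097]
 [  0.           0.           1.        ]] [[-7.93350023e-04 -2.82043989e-01  9.59401146e-01 -1.76184207e-01]
 [ 9.99999684e-01 -2.72472219e-04  7.46820685e-04  2.99648138e-04]
 [ 5.07738745e-05  9.59401435e-01  2.82044116e-01 -7.23735598e-02]
 [ 0.00000000e+00  0.00000000e+00  0.00000000e+00  1.00000000e+00]]
```

View pics/w0.png

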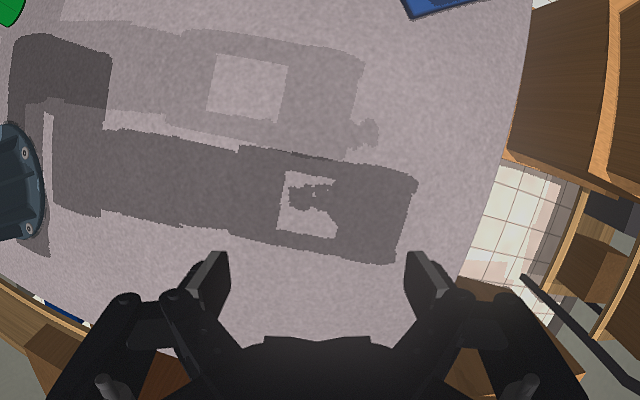

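The wrist view shows the open fingers at columns about 230 and 405, with the table between them. I'll hover above the wheel with the jaws across the handle.

Request:
servo_tool([
  [-0.18, 0, 0, 3, -25, -31, 0.6],
  [-0.36, 0, 0, 7, -55, -68, 0.6],
  [-0.54, 0, 0, 12, -90, -112, 0.6],
  [-0.72, 0, 0, 17, -125, -156, 0.6],
  [-0.9, 0, 0, 22, -160, -199, 0.6],
  [-1.08, 0, 0, 27, -195, -243, 0.6],
  [-1.26, 0, 0, 32, -230, -287, 0.6],
  [-1.44, 0, 0, 37, -265, -330, 0.6],
])

```text
time_s: 1.15
eef_pos: [0.3946, -0.2214, 0.1582]
eef_rot: [0.527, 0.471, 0.528, -0.471]
wrist_force: [0.4, -1.3, -0.6]
opening: 0.801
```

```bash
cat >> h.py <<'E'
def pose():
    o=ctrl.get_obs();q=o['eef_rot'];return np.array(o['eef_pos']),R.from_quat([q[1],q[2],q[3],q[0]]),o
def plan(p,yaw_y):
    P,r,o=pose();M=r.as_matrix()
    y=np.array([np.cos(yaw_y),np.sin(yaw_y),0]);x=np.array([0,0,-1.]);T=np.column_stack([x,y,np.cross(x,y)])
    print('t',o['time_s'],'pos',P.round(4),'yaw_y',np.degrees(np.arctan2(M[1,1],M[0,1])).round(2),'q6',o['q'][5].round(3),'F',np.round(o['wrist_force'],1),'T',np.round(o['torque'],2),'open',round(o['opening'],3))
    print('turn',(r.inv()*R.from_matrix(T)).as_rotvec().round(4),'shift mm',(M.T@(np.array(p)-P)*1000).round(1))
E
python3 - <<'E'
from h import *
plan([.52,-.057,.14],np.radians(60))
E
```

```text
t 1.15 pos [ 0.3946 -0.2214  0.1582] yaw_y 6.46 q6 -0.889 F [ 0.4 -1.3 -0.6] T [-0.01 -0.02 -0.04] open 0.801
turn [-9.344e-01 -7.000e-04 -9.000e-04] shift mm [  18.4  143.1 -149.2]
```

Request:
servo_tool([
  [-0.16, 0, 0, 4, 30, -31, 0.6],
  [-0.32, 0, 0, 8, 60, -62, 0.6],
  [-0.48, 0, 0, 12, 90, -93, 0.6],
  [-0.64, 0, 0, 15, 115, -120, 0.6],
  [-0.8, 0, 0, 17, 135, -140, 0.6],
  [-0.934, 0, 0, 18.4, 143, -149, 0.6],
  [-0.934, 0, 0, 18.4, 143, -149, 0.6],
  [-0.934, 0, 0, 18.4, 143, -149, 0.6],
])

```text
time_s: 2.15
eef_pos: [0.5195, -0.0576, 0.1398]
eef_rot: [0.683, 0.184, 0.683, -0.184]
wrist_force: [-0.3, -0.5, -0.2]
opening: 0.801
```

Run:
```python
from h import *
plan([.52,-.057,.14],np.radians(60))
save('wrist','w1.png')
plan([.57,.266,.204],np.radians(104))
```

```text
t 2.15 pos [ 0.5195 -0.0576  0.1398] yaw_y 59.82 q6 -1.383 F [-0.3 -0.5 -0.2] T [ 0.   -0.02  0.02] open 0.801
turn [-0.0031 -0.0007 -0.0007] shift mm [-0.2  0.7  0.1]
t 2.2 pos [ 0.5195 -0.0578  0.1399] yaw_y 59.82 q6 -1.383 F [ 0.5 -0.3 -0.9] T [ 0.01 -0.01 -0.04] open 0.798
turn [-7.711e-01 -2.000e-04 -1.000e-03] shift mm [ -63.8  305.3 -119.2]
```

View pics/w1.png

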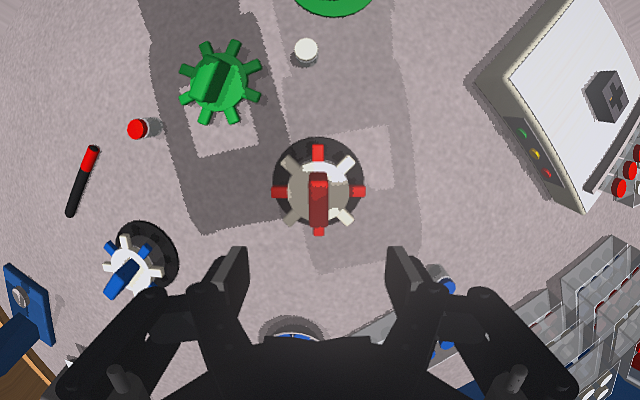

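The wheel sits between the open fingers at (318,190), with its handle vertical in the image. I'll enlarge it to measure it.

Run:
```python
import cv2
a=cv2.imread('pics/w1.png');cv2.imwrite('pics/c3.png',cv2.resize(a[130:250,260:380],(600,600),interpolation=cv2.INTER_CUBIC))
```

```text
(no output)
```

View pics/c3.png

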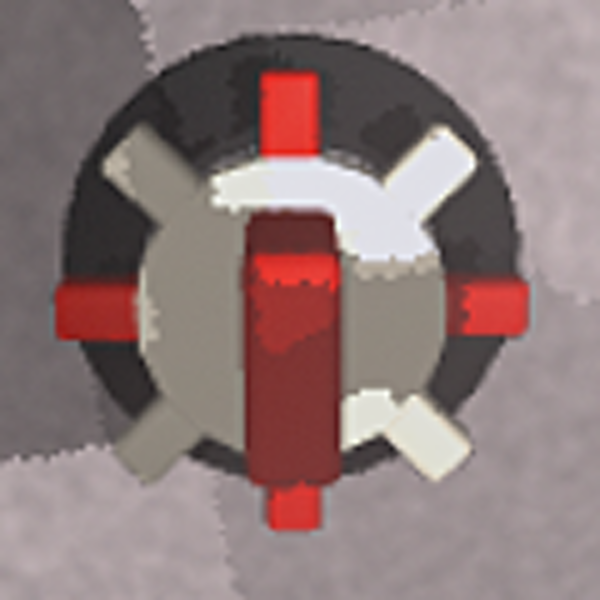

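Request:
servo_tool([
  [-0.1, 0, 0, -30, 25, -10, 0.6],
  [-0.2, 0, 0, -64, 70, -28, 0.6],
  [-0.3, 0, 0, -64, 120, -48, 0.6],
  [-0.4, 0, 0, -64, 170, -67, 0.6],
  [-0.5, 0, 0, -64, 220, -87, 0.6],
  [-0.6, 0, 0, -64, 265, -105, 0.6],
  [-0.7, 0, 0, -64, 295, -116, 0.6],
  [-0.771, 0, 0, -64, 305, -119, 0.6],
])

```text
time_s: 3.2
eef_pos: [0.57, 0.2669, 0.2041]
eef_rot: [0.702, -0.087, 0.702, 0.087]
wrist_force: [-0.5, -0.5, 0.8]
opening: 0.798
```

Run:
```python
from h import *
plan([.57,.266,.204],np.radians(104))
c=save('wrist','w2.png')
plan([.52,-.057,.14],np.radians(60))
```

```text
t 3.2 pos [0.57   0.2669 0.2041] yaw_y 104.13 q6 -1.569 F [-0.5 -0.5  0.8] T [ 0.03  0.05 -0.03] open 0.798
turn [ 0.0022  0.0002 -0.0011] shift mm [ 0.1 -0.9 -0.2]
t 3.25 pos [0.5701 0.2672 0.2041] yaw_y 104.27 q6 -1.571 F [ 0.2 -0.5  0.2] T [0.04 0.03 0.01] open 0.8
turn [ 7.726e-01 -2.000e-04 -1.600e-03] shift mm [  63.6 -302.  -128.5]
```

View pics/w2.png

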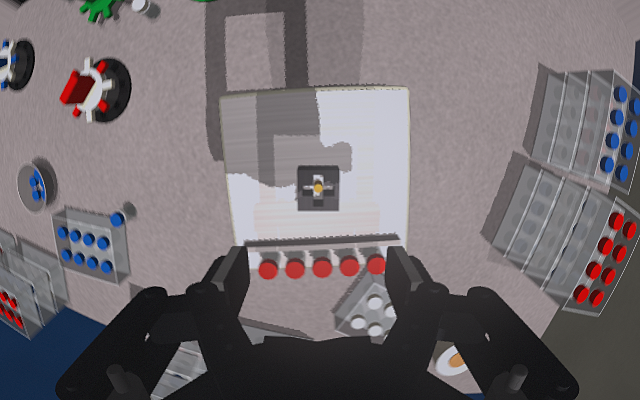

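Run:
```python
import cv2
a=cv2.imread('pics/w2.png');cv2.imwrite('pics/c4.png',cv2.resize(a[158:218,288:348],(600,600),interpolation=cv2.INTER_CUBIC))
```

```text
(no output)
```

View pics/c4.png

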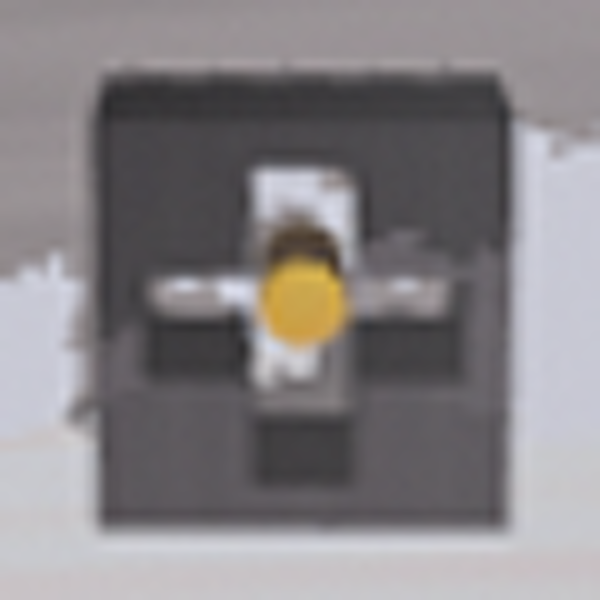

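```bash
cat >> h.py <<'E'
def wray(c,u,v):
    K=c['intrinsics'];dx=(u-K[0,2])/K[0,0];dy=(v-K[1,2])/K[1,1];th=np.hypot(dx,dy);s=np.sin(th)/max(th,1e-9)
    d=np.array([dx*s,dy*s,np.cos(th)]);T=c['tool_from_camera'];return T[:3,3],T[:3,:3]@d
def wx(c,u,v,x):  # tool coords on plane tool x = x
    o,d=wray(c,u,v);return o+d*(x-o[0])/d[0]
E
python3 - <<'E'
from h import *
c=load('w1.png')
x=.1398-.044
f=lambda p,x:(wx(c,*px(p,260,130,5),x)*1000).round(2)
print('teeth');[print(f(p,x)) for p in [(290,77),(295,528),(57,313),(528,308)]]
print('top-bot mean',(f((290,77),x)+f((295,528),x))/2,(f((57,313),x)+f((528,308),x))/2)
xh=.1398-.084
print('handle top');a=[(250,214),(338,214),(245,484),(340,484)];A=np.array([f(p,xh) for p in a]);print(A,A.mean(0))
c=load('w2.png');x=.2041-.098
f=lambda p,x:(wx(c,*px(p,288,158,10),x)*1000).round(2)
print('hub face');A=np.array([f(p,x) for p in [(98,117),(505,117),(508,524),(100,526)]]);print(A,A.mean(0))
print('slots');A=np.array([f(p,x) for p in [(303,167),(304,487),(147,329),(463,328)]]);print(A,A[:2].mean(0),A[2:].mean(0))
E
```

```text
teeth
[ 95.8    0.81 -42.41]
[95.8   1.81 42.68]
[ 95.8  -41.78   0.45]
[95.8  44.35 -0.51]
top-bot mean [95.8    1.31   0.135] [ 9.580e+01  1.285e+00 -3.000e-02]
handle top
[[ 55.8   -5.36 -25.6 ]
 [ 55.8    8.06 -25.61]
 [ 55.8   -6.44  18.33]
 [ 55.8    8.79  18.33]] [55.8     1.2625 -3.6375]
hub face
[[106.1  -18.54 -18.99]
 [106.1   19.17 -19.  ]
 [106.1   20.16  20.6 ]
 [106.1  -18.99  20.8 ]] [106.1      0.45     0.8525]
slots
[[106.1    0.46 -14.22]
 [106.1    0.58  16.87]
 [106.1  -14.22   1.31]
 [106.1   15.53   1.21]] [106.1     0.52    1.325] [106.1     0.655   1.26 ]
```

Wheel yaw and centre are measured in the tool frame, and the hub likewise. I'll go back to hover over the wheel.

Run:
```python
from h import *
plan([.5202,-.0566,.13],np.radians(60.5))
```

```text
t 3.25 pos [0.5701 0.2672 0.2041] yaw_y 104.27 q6 -1.571 F [ 0.2 -0.5  0.2] T [0.04 0.03 0.01] open 0.8
turn [ 7.638e-01 -2.000e-04 -1.600e-03] shift mm [  73.6 -301.7 -128.2]
```

Request:
servo_tool([
  [0.1, 0, 0, 0, -25, -10, 0.3],
  [0.2, 0, 0, 0, -70, -29, 0.3],
  [0.3, 0, 0, 10, -120, -50, 0.3],
  [0.4, 0, 0, 25, -170, -72, 0.3],
  [0.5, 0, 0, 40, -220, -93, 0.3],
  [0.6, 0, 0, 50, -265, -113, 0.3],
  [0.7, 0, 0, 60, -292, -124, 0.3],
  [0.764, 0, 0, 63, -301, -128, 0.3],
])

```text
time_s: 4.25
eef_pos: [0.519, -0.0588, 0.14]
eef_rot: [0.683, 0.184, 0.683, -0.183]
wrist_force: [-0.0, 0.8, 0.3]
opening: 0.651
```

Run:
```python
from h import *
plan([.5202,-.0566,.05],np.radians(60.5))
```

```text
t 4.25 pos [ 0.519  -0.0588  0.14  ] yaw_y 59.97 q6 -1.388 F [-0.   0.8  0.3] T [ 0.01 -0.03 -0.  ] open 0.651
turn [-0.0092 -0.0016 -0.0008] shift mm [90.   2.4  0.1]
```

Request:
servo_tool([
  [-0.009, 0, 0, 12, 2.4, 0.1, 0.2],
  [-0.009, 0, 0, 35, 2.4, 0.1, 0.2],
  [-0.009, 0, 0, 60, 2.4, 0.1, 0.2],
  [-0.009, 0, 0, 80, 2.4, 0.1, 0.2],
  [-0.009, 0, 0, 90, 2.4, 0.1, 0.2],
  [-0.009, 0, 0, 90, 2.4, 0.1, 0.2],
  [-0.009, 0, 0, 90, 2.4, 0.1, -0.4],
  [-0.009, 0, 0, 90, 2.4, 0.1, -1],
])

```text
time_s: 5.25
eef_pos: [0.5209, -0.0568, 0.0509]
eef_rot: [0.684, 0.18, 0.684, -0.18]
wrist_force: [-0.2, -0.2, -0.3]
opening: 0.183
```

Request:
servo_tool([
  [0, 0, 0, 0, 0, 0, -1],
  [0, 0, 0, 0, 0, 0, -1],
  [0, 0, 0, 0, 0, 0, -1],
  [0, 0, 0, 0, 0, 0, -1],
  [0, 0, 0, 0, 0, 0, -1],
  [0, 0, 0, 0, 0, 0, -1],
  [0, 0, 0, 0, 0, 0, -1],
  [0, 0, 0, 0, 0, 0, -1],
])

```text
time_s: 6.25
eef_pos: [0.5209, -0.0568, 0.0509]
eef_rot: [0.684, 0.18, 0.684, -0.18]
wrist_force: [0.2, -0.8, -0.1]
opening: 0.001
```

Run:
```python
from h import *
plan([.5202,-.0566,.18],np.radians(60.5))
save('wrist','w3.png')
```

```text
t 6.25 pos [ 0.5209 -0.0568  0.0509] yaw_y 60.5 q6 -1.393 F [ 0.2 -0.8 -0.1] T [-0.01 -0.01  0.01] open 0.001
turn [-0.      0.0001 -0.0011] shift mm [-1.291e+02 -1.000e-01 -7.000e-01]
```

View pics/w3.png

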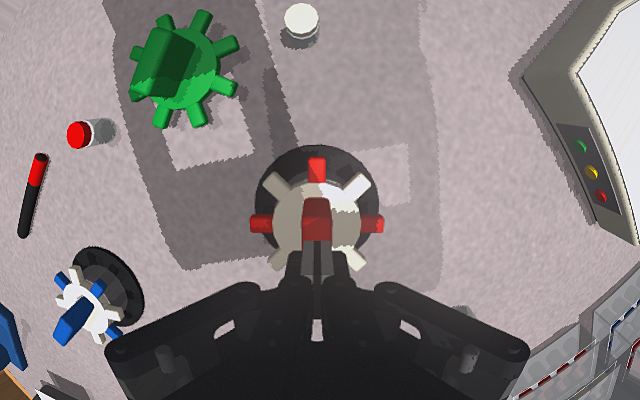

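Run:
```python
from h import *
a=cv2.imread('pics/w3.png');cv2.imwrite('pics/c5.png',cv2.resize(a[140:300,230:410],(720,640)[:2] and (675,600),interpolation=cv2.INTER_CUBIC))
save('side','s3.png');b=cv2.imread('pics/s3.png');cv2.imwrite('pics/c6.png',cv2.resize(b[110:270,220:420],(750,600),interpolation=cv2.INTER_CUBIC))
```

```text
(no output)
```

View pics/c5.png

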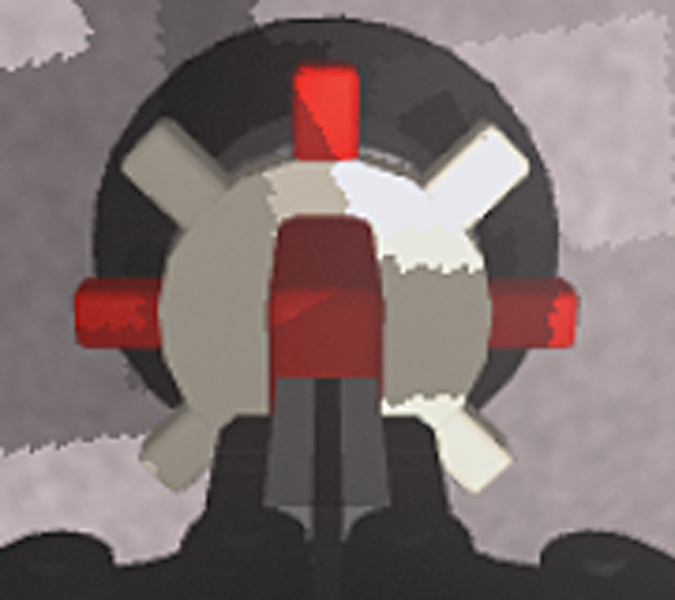

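View pics/c6.png

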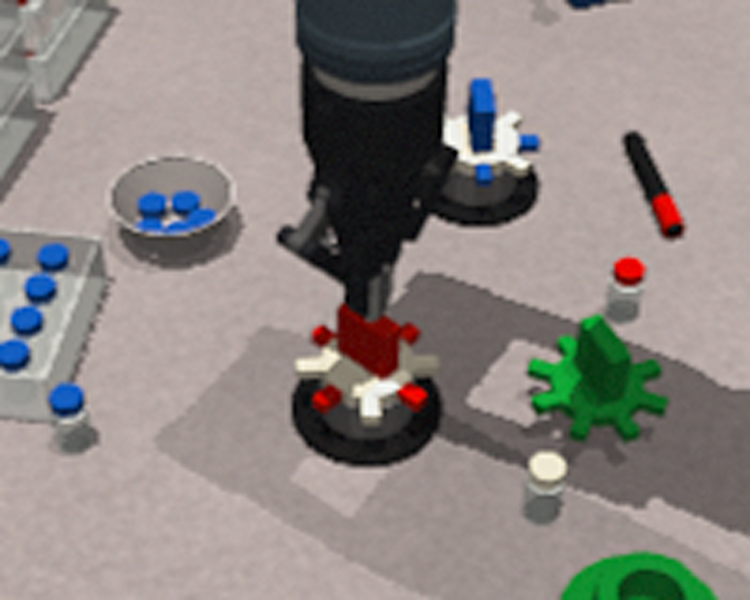

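The fingers shut fully (opening 0.001) without holding the handle. In the wrist crop the tips seem to end at the handle's top face, at row ~241. I'll check the tip height in the side view.

Run:
```python
from h import *
s=load('side0.png');P,r,o=pose();print(o['time_s'],P)
M=r.as_matrix()
def proj(X):
    q=s['intrinsics']@(s['R']@X+s['t']);return q[:2]/q[2]
for x in (0,-.02,-.035,-.05,-.08):
    for y,z in ((0,0),(0,-.011),(0,.011)):
        p=proj(P+M@np.array([x,y,z]));print(x,z,p.round(1),((p-[220,110])*3.75).round(0))
b=cv2.imread('pics/s3.png');cv2.imwrite('pics/c7.png',cv2.resize(b[165:225,290:350],(600,600),interpolation=cv2.INTER_CUBIC))
```

```text
6.35 [ 0.5208994  -0.0568034   0.05091139]
0 0 [317.5 203.9] [366. 352.]
0 -0.011 [321.1 206.4] [379. 361.]
0 0.011 [313.9 201.6] [352. 343.]
-0.02 0 [317.7 197.7] [366. 329.]
-0.02 -0.011 [321.3 200.1] [380. 338.]
-0.02 0.011 [314.  195.4] [353. 320.]
-0.035 0 [317.8 192.9] [367. 311.]
-0.035 -0.011 [321.5 195.3] [381. 320.]
-0.035 0.011 [314.1 190.6] [353. 302.]
-0.05 0 [317.9 188. ] [367. 293.]
-0.05 -0.011 [321.7 190.4] [381. 302.]
-0.05 0.011 [314.2 185.7] [353. 284.]
-0.08 0 [318.2 177.8] [368. 254.]
-0.08 -0.011 [322.1 180.2] [383. 263.]
-0.08 0.011 [314.4 175.4] [354. 245.]
```

View pics/c7.png

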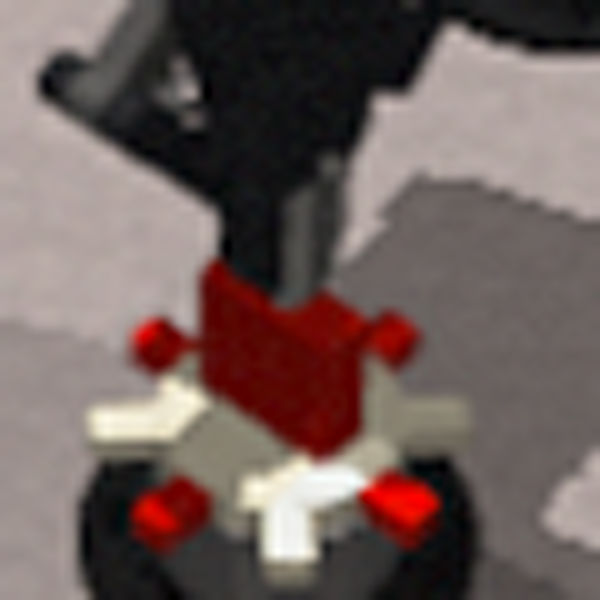

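The side view agrees: the fingertips reach only to about the handle's top, roughly 35 mm short of the reported TCP, and nothing was touched or moved. I'll open, go 28 mm lower and grip again. That puts the tips about 24 mm above the disc's underside, so the grasp point is within limits on either reading of the tool frame.

Request:
servo_tool([
  [0, 0, 0, 0, 0, 0, 0.2],
  [0, 0, 0, 0, 0, 0, 0.2],
  [0, 0, 0, 0, 0, 0, 0.2],
  [0, 0, 0, 9, 0, -0.3, 0.2],
  [0, 0, 0, 19, 0, -0.6, 0.2],
  [0, 0, 0, 28, 0, -0.7, 0.2],
  [0, 0, 0, 28, 0, -0.7, 0.2],
  [0, 0, 0, 28, 0, -0.7, 0.2],
])

```text
time_s: 7.35
eef_pos: [0.5204, -0.0565, 0.0229]
eef_rot: [0.684, 0.18, 0.684, -0.18]
wrist_force: [-1.0, -0.3, 0.1]
opening: 0.599
```

Run:
```python
from h import *
plan([.5202,-.0566,.023],np.radians(60.5))
save('wrist','w4.png');save('side','s4.png')
a=cv2.imread('pics/w4.png');b=cv2.imread('pics/s4.png')
cv2.imwrite('pics/c8.png',np.hstack([cv2.resize(a[150:310,230:410],(450,400),interpolation=cv2.INTER_CUBIC),cv2.resize(b[160:230,286:346],(343,400),interpolation=cv2.INTER_CUBIC)]))
```

```text
t 7.35 pos [ 0.5204 -0.0565  0.0229] yaw_y 60.49 q6 -1.392 F [-1.  -0.3  0.1] T [ 0.02  0.02 -0.01] open 0.599
turn [-0.0001  0.0001 -0.0011] shift mm [-0.1 -0.2 -0.1]
```

View pics/c8.png

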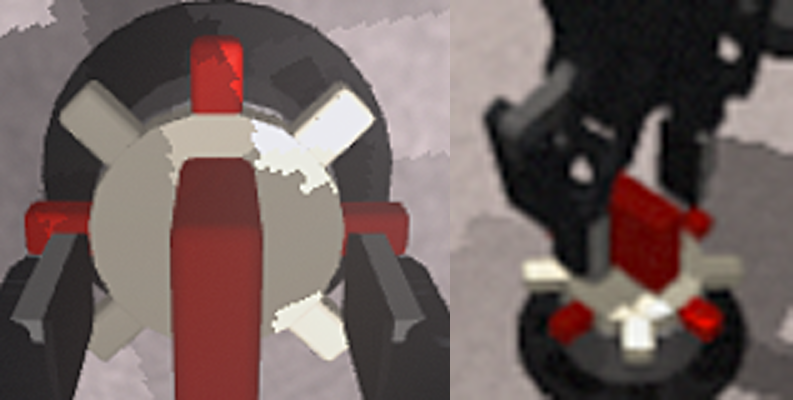

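The fingers now flank the handle on both sides. Closing.

Request:
servo_tool([
  [0, 0, 0, 0, 0, 0, 0],
  [0, 0, 0, 0, 0, 0, -0.4],
  [0, 0, 0, 0, 0, 0, -1],
  [0, 0, 0, 0, 0, 0, -1],
  [0, 0, 0, 0, 0, 0, -1],
  [0, 0, 0, 0, 0, 0, -1],
  [0, 0, 0, 0, 0, 0, -1],
  [0, 0, 0, 0, 0, 0, -1],
])

```text
time_s: 8.45
eef_pos: [0.521, -0.0567, 0.0236]
eef_rot: [0.684, 0.18, 0.683, -0.18]
wrist_force: [-0.9, -0.4, 4.9]
opening: 0.173
```

Run:
```python
from h import *
plan([.5202,-.0566,.2],np.radians(60.5))
save('wrist','w5.png');save('side','s5.png')
a=cv2.imread('pics/w5.png');b=cv2.imread('pics/s5.png')
cv2.imwrite('pics/c9.png',np.hstack([cv2.resize(a[150:310,230:410],(450,400),interpolation=cv2.INTER_CUBIC),cv2.resize(b[160:230,286:346],(343,400),interpolation=cv2.INTER_CUBIC)]))
```

```text
t 8.45 pos [ 0.521  -0.0567  0.0236] yaw_y 60.49 q6 -1.392 F [-0.9 -0.4  4.9] T [-0.01  0.13  0.02] open 0.173
turn [-0.0001  0.0014 -0.0013] shift mm [-1.764e+02 -1.000e-01 -4.000e-01]
```

View pics/c9.png

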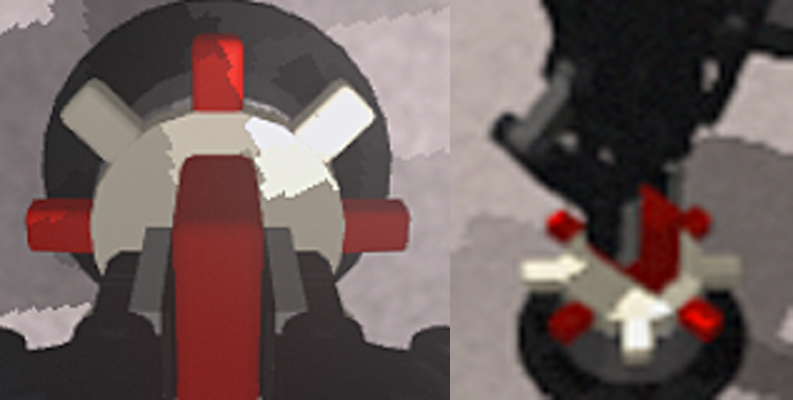

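Gripped: opening 0.173, about 15 mm, with pads on both sides of the handle. Lifting straight up.

Request:
servo_tool([
  [0, 0, 0, -8, 0, 0, -1],
  [0, 0, 0, -22, 0, 0, -1],
  [0, 0, 0, -45, 0, 0, -1],
  [0, 0, 0, -70, 0, 0, -1],
  [0, 0, 0, -100, 0, 0, -1],
  [0, 0, 0, -125, 0, 0, -1],
  [0, 0, 0, -140, 0, 0, -1],
  [0, 0, 0, -145, 0, 0, -1],
])

```text
time_s: 9.55
eef_pos: [0.521, -0.0568, 0.1695]
eef_rot: [0.685, 0.18, 0.683, -0.18]
wrist_force: [0.5, 0.6, -3.5]
opening: 0.179
```

Run:
```python
from h import *
save('wrist','w6.png')
plan([.5701,.2672,.17],np.radians(104.2))
a=cv2.imread('pics/w6.png')
cv2.imwrite('pics/c10.png',cv2.resize(a[150:310,230:410],(675,600),interpolation=cv2.INTER_CUBIC))
```

```text
t 9.6 pos [ 0.5209 -0.0568  0.1694] yaw_y 60.5 q6 -1.392 F [ 0.1 -0.5 -1.8] T [-0.01 -0.02 -0.02] open 0.174
turn [-7.627e-01  2.800e-03 -5.000e-04] shift mm [  -0.4  306.2 -116.7]
```

View pics/c10.png

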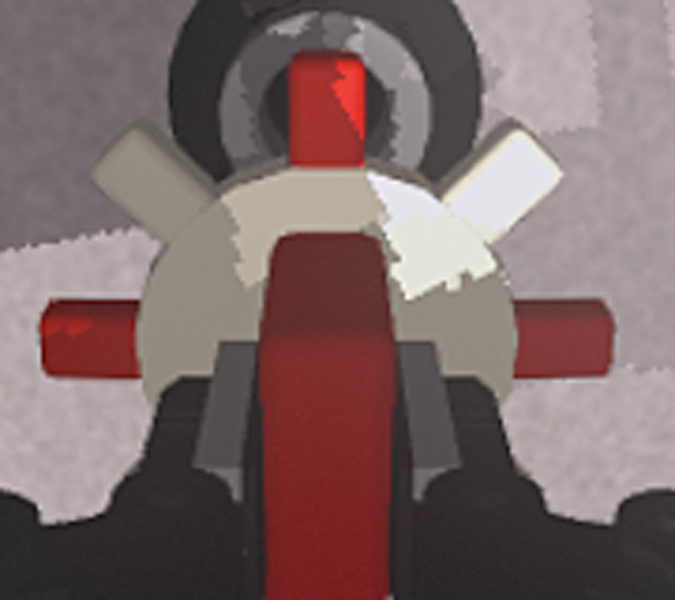

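Run:
```python
from h import *
c=load('w6.png')
f=lambda p,x:(wx(c,*px(p,230,150,3.75),x)*1000).round(2)
for x in (-.0204,-.0154,-.0104):
    a,b,t=f((40,345),x),f((613,345),x),f((328,56),x);print(x,a,b,t,'cy',(a+b)/2,'span',b-a)
```

```text
-0.0204 [-20.4  -42.7   -1.49] [-20.4   42.92  -1.52] [-20.4    0.33 -44.55] cy [-20.4     0.11   -1.505] span [ 0.000e+00  8.562e+01 -3.000e-02]
-0.0154 [-15.4  -44.08   0.74] [-15.4   44.29   0.71] [-15.4    0.33 -43.7 ] cy [-15.4     0.105   0.725] span [ 0.000e+00  8.837e+01 -3.000e-02]
-0.0104 [-10.4  -45.46   2.97] [-10.4   45.66   2.94] [-10.4    0.33 -42.86] cy [-10.4     0.1     2.955] span [ 0.000e+00  9.112e+01 -3.000e-02]
```

The wheel is lifted clear and square in the jaws. Next I'll move over the indexer with the wheel held 90 mm past the hub, so the wrist camera sees the hub and the held wheel together.

Run:
```python
from h import *
plan([.659,.290,.17],np.radians(104.2))
```

```text
t 9.6 pos [ 0.5209 -0.0568  0.1694] yaw_y 60.5 q6 -1.392 F [ 0.1 -0.5 -1.8] T [-0.01 -0.02 -0.02] open 0.174
turn [-7.627e-01  2.800e-03 -5.000e-04] shift mm [-2.000e-01  3.698e+02 -5.060e+01]
```

Request:
servo_tool([
  [-0.08, 0, 0, 0, 25, -3, -1],
  [-0.18, 0, 0, 0, 70, -9, -1],
  [-0.28, 0, 0, 0, 125, -17, -1],
  [-0.38, 0, 0, 0, 180, -25, -1],
  [-0.48, 0, 0, 0, 235, -32, -1],
  [-0.58, 0, 0, 0, 290, -40, -1],
  [-0.68, 0.001, 0, 0, 340, -47, -1],
  [-0.763, 0.002, 0, 0, 370, -51, -1],
])

```text
time_s: 10.6
eef_pos: [0.658, 0.2927, 0.1674]
eef_rot: [0.701, -0.089, 0.702, 0.089]
wrist_force: [0.5, -0.8, -1.8]
opening: 0.175
```

Request:
servo_tool([
  [0, 0, 0, 0, 0, 0, -1],
  [0, 0, 0, 0, 0, 0, -1],
  [0, 0, 0, 0, 0, 0, -1],
  [0, 0, 0, 0, 0, 0, -1],
  [0, 0, 0, 0, 0, 0, -1],
  [0, 0, 0, 0, 0, 0, -1],
  [0, 0, 0, 0, 0, 0, -1],
  [0, 0, 0, 0, 0, 0, -1],
])

```text
time_s: 11.6
eef_pos: [0.658, 0.2928, 0.1674]
eef_rot: [0.701, -0.089, 0.702, 0.089]
wrist_force: [0.1, 0.4, -2.6]
opening: 0.169
```

Run:
```python
from h import *
plan([.5716,.268,.17],np.radians(104.2))
save('wrist','w7.png')
a=cv2.imread('pics/w7.png')
cv2.imwrite('pics/c11.png',cv2.resize(a[100:310,220:420],(571,600),interpolation=cv2.INTER_CUBIC))
```

```text
t 11.6 pos [0.658  0.2928 0.1674] yaw_y 104.49 q6 -1.57 F [ 0.1  0.4 -2.6] T [ 0.01  0.02 -0.04] open 0.169
turn [ 0.005  -0.0021 -0.0006] shift mm [ -2.4  -2.4 -89.9]
```

View pics/w7.png

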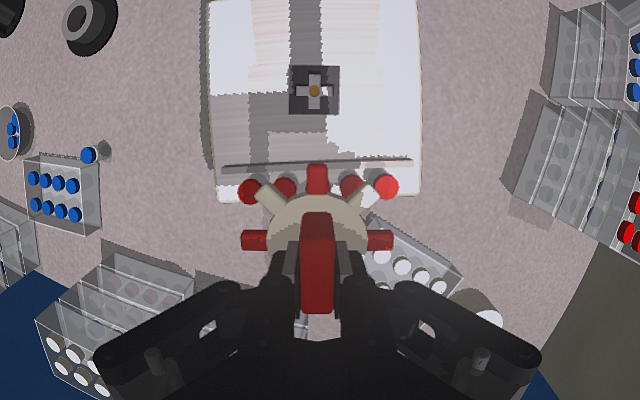

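Run:
```python
import cv2
a=cv2.imread('pics/w7.png');cv2.imwrite('pics/c12.png',cv2.resize(a[60:120,284:344],(600,600),interpolation=cv2.INTER_CUBIC))
cv2.imwrite('pics/c13.png',cv2.resize(a[155:275,230:405],(788,540),interpolation=cv2.INTER_CUBIC))
```

```text
(no output)
```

View pics/c12.png

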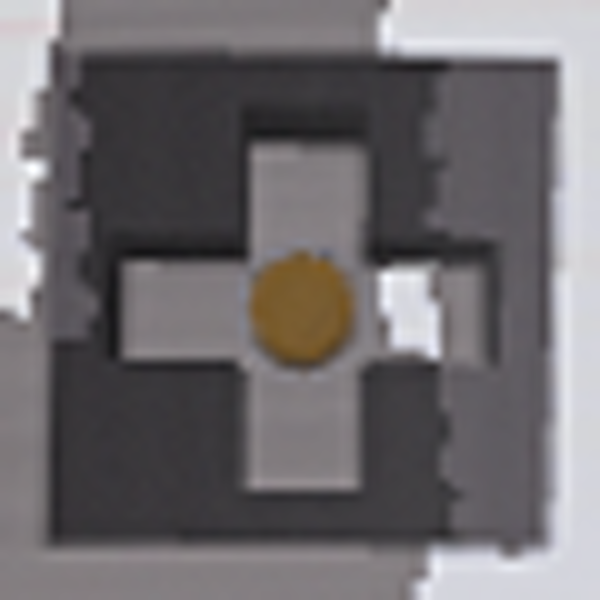

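View pics/c13.png

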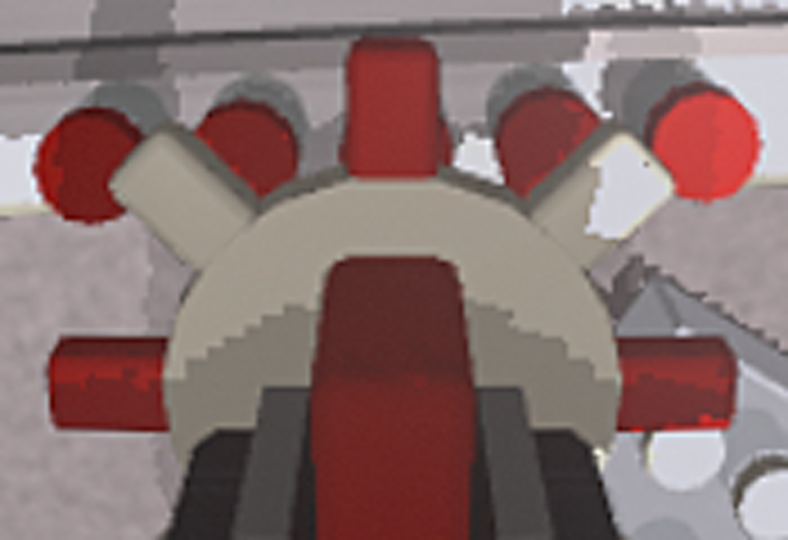

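Run:
```python
from h import *
c=load('w7.png')
f=lambda p,x:(wx(c,*px(p,230,155,4.5),x)*1000).round(2)
for x in (-.0204,-.0174):
    a,b,t=f((48,430),x),f((738,430),x),f((393,53),x);bb=f((393,38),x+.01)
    print(x,'lower edges z-5:',a[2]-5,b[2]-5,'tip+44:',t[2]+44,bb[2]+44,'cy',(a[1]+b[1])/2,t[1],'span',b[1]-a[1])
x=.1674-.098
g=lambda p,x:(wx(c,*px(p,284,60,10),x)*1000).round(2)
for x in (.0694,):
    V=[g(p,x) for p in [(307,107),(302,493),(110,301),(497,304)]];[print(v) for v in V];print((V[0]+V[1])/2,(V[2]+V[3])/2)
c=load('w6.png');f=lambda p,x:(wx(c,*px(p,230,150,3.75),x)*1000).round(2)
print('w6',f((328,53+12),-.0204)[2]+44,f((40,378),-.0204)[2]-5,f((613,378),-.0204)[2]-5)
```

```text
-0.0204 lower edges z-5: -1.2799999999999998 -1.31 tip+44: 0.29999999999999716 0.21000000000000085 cy -0.3500000000000014 -0.35 span 86.92
-0.0174 lower edges z-5: 0.15000000000000036 0.1299999999999999 tip+44: 0.8200000000000003 0.7000000000000028 cy -0.3550000000000004 -0.35 span 88.59
[  69.4    -2.47 -104.92]
[ 69.4   -2.87 -74.09]
[ 69.4  -17.83 -89.5 ]
[ 69.4   12.32 -89.19]
[ 69.4    -2.67  -89.505] [ 69.4    -2.755 -89.345]
w6 0.7000000000000028 -1.0 -1.0299999999999998
```

Both measurements agree. The held wheel is centred at tool (y ≈ -0.3, z ≈ 0), and the hub at (y -2.7, z -89.4) is turned +0.011 rad. I'll move over the hub and lower part of the way.

Request:
servo_tool([
  [0.01, -0.002, 0, 0, -0.6, -15, -1],
  [0.01, -0.002, 0, 0, -1.2, -40, -1],
  [0.01, -0.002, 0, 0, -2, -68, -1],
  [0.01, -0.002, 0, 0, -2.4, -85, -1],
  [0.01, -0.002, 0, 8, -2.4, -89.6, -1],
  [0.01, -0.002, 0, 25, -2.4, -89.6, -1],
  [0.01, -0.002, 0, 40, -2.4, -89.6, -1],
  [0.01, -0.002, 0, 45, -2.4, -89.6, -1],
])

```text
time_s: 12.65
eef_pos: [0.5709, 0.2677, 0.1199]
eef_rot: [0.701, -0.086, 0.703, 0.086]
wrist_force: [-0.6, 0.4, -3.1]
opening: 0.176
```

Run:
```python
from h import *
plan([.5722,.2682,.11],np.radians(103.92))
save('side','s8.png');save('wrist','w8.png')
b=cv2.imread('pics/s8.png');a=cv2.imread('pics/w8.png')
cv2.imwrite('pics/c14.png',np.hstack([cv2.resize(b[270:350,200:290],(450,400),interpolation=cv2.INTER_CUBIC),cv2.resize(a[150:270,230:350],(400,400))[:, :350]]))
plan([.5722,.2682,.11],np.radians(103.92))
```

```text
t 12.65 pos [0.5709 0.2677 0.1199] yaw_y 103.91 q6 -1.563 F [-0.6  0.4 -3.1] T [ 0.08  0.06 -0.03] open 0.176
turn [-0.0002 -0.0037 -0.0005] shift mm [9.9 0.1 1.5]
t 12.75 pos [0.5713 0.2679 0.1211] yaw_y 103.91 q6 -1.563 F [-0.7  0.7 -2.1] T [ 0.04 -0.01 -0.05] open 0.173
turn [-0.0002 -0.0024 -0.0005] shift mm [11.1  0.1  1. ]
```

View pics/c14.png

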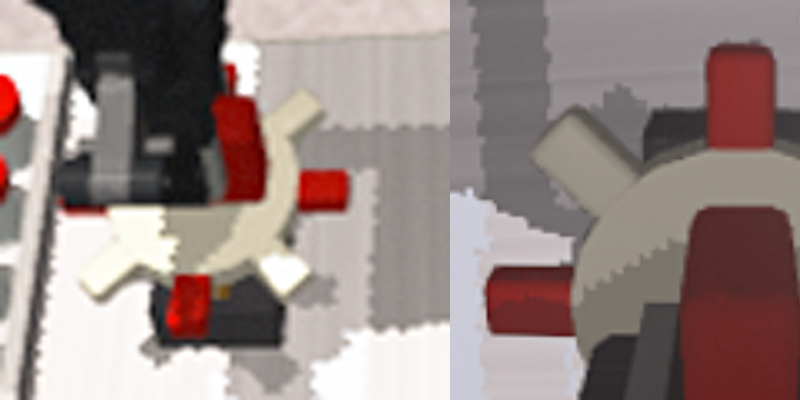

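The side view shows the wheel over the hub. From the wrist, the hub corner shows squarely behind the disc. I'll lower slowly while watching the force.

Request:
servo_tool([
  [0, -0.002, 0, 3, 0.1, 1, -1],
  [0, -0.002, 0, 6, 0.1, 1, -1],
  [0, -0.002, 0, 9, 0.1, 1, -1],
  [0, -0.002, 0, 12, 0.1, 1, -1],
  [0, -0.002, 0, 14, 0.1, 1, -1],
  [0, -0.002, 0, 16, 0.1, 1, -1],
  [0, -0.002, 0, 17, 0.1, 1, -1],
  [0, -0.002, 0, 18, 0.1, 1, -1],
])

```text
time_s: 13.75
eef_pos: [0.5722, 0.2683, 0.1031]
eef_rot: [0.702, -0.085, 0.702, 0.086]
wrist_force: [-0.2, 0.2, -1.9]
opening: 0.175
```

Run:
```python
from h import *
plan([.5722,.2682,.0876],np.radians(103.92))
```

```text
t 13.75 pos [0.5722 0.2683 0.1031] yaw_y 103.91 q6 -1.563 F [-0.2  0.2 -1.9] T [ 0.    0.03 -0.04] open 0.175
turn [-0.0001 -0.0002 -0.0006] shift mm [15.5 -0.1 -0.1]
```

Request:
servo_tool([
  [0, 0, 0, 1.5, 0, 0, -1],
  [0, 0, 0, 3, 0, 0, -1],
  [0, 0, 0, 4.5, 0, 0, -1],
  [0, 0, 0, 6, 0, 0, -1],
  [0, 0, 0, 7, 0, 0, -1],
  [0, 0, 0, 8, 0, 0, -1],
  [0, 0, 0, 8, 0, 0, -1],
  [0, 0, 0, 8, 0, 0, -1],
])

```text
time_s: 14.75
eef_pos: [0.5724, 0.2683, 0.0953]
eef_rot: [0.702, -0.085, 0.702, 0.086]
wrist_force: [-1.1, -0.8, 3.5]
opening: 0.174
```

Run:
```python
from h import *
plan([.5722,.2682,.0876],np.radians(103.92))
save('side','s9.png')
b=cv2.imread('pics/s9.png')
cv2.imwrite('pics/c15.png',cv2.resize(b[270:350,190:300],(770,560),interpolation=cv2.INTER_CUBIC))
```

```text
t 14.75 pos [0.5724 0.2683 0.0953] yaw_y 103.91 q6 -1.563 F [-1.1 -0.8  3.5] T [-0.1   0.36  0.  ] open 0.174
turn [-0.0001  0.     -0.0005] shift mm [ 7.7 -0.  -0.2]
```

View pics/c15.png

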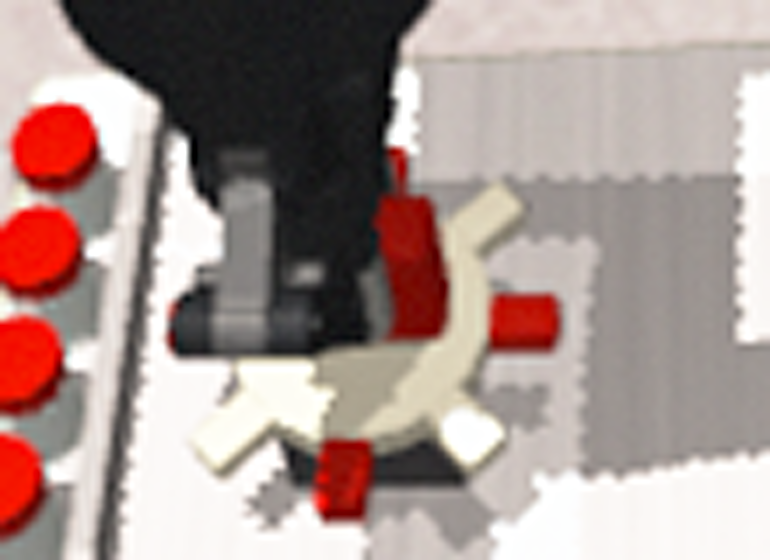

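Meshed: the upward force of 5.4 N matches the plunger pressed about 2.3 mm, and the stem is about 12 mm down. Pressing home now.

Request:
servo_tool([
  [0, 0, 0, 1.5, 0, 0, -1],
  [0, 0, 0, 3, 0, 0, -1],
  [0, 0, 0, 4.5, 0, 0, -1],
  [0, 0, 0, 6, 0, 0, -1],
  [0, 0, 0, 7, 0, 0, -1],
  [0, 0, 0, 8, 0, 0, -1],
  [0, 0, 0, 8.5, 0, 0, -1],
  [0, 0, 0, 8.5, 0, 0, -1],
])

```text
time_s: 15.8
eef_pos: [0.5725, 0.2683, 0.0876]
eef_rot: [0.702, -0.085, 0.702, 0.086]
wrist_force: [-3.2, -1.7, 8.4]
opening: 0.173
```

Run:
```python
from h import *
plan([.5722,.2682,.0876],np.radians(103.92))
save('side','s10.png');save('wrist','w10.png')
b=cv2.imread('pics/s10.png')
cv2.imwrite('pics/c16.png',cv2.resize(b[270:350,190:300],(770,560),interpolation=cv2.INTER_CUBIC))
```

```text
t 15.8 pos [0.5725 0.2683 0.0876] yaw_y 103.91 q6 -1.563 F [-3.2 -1.7  8.4] T [-0.29  0.86  0.02] open 0.173
turn [-0.0001  0.0004 -0.0004] shift mm [-0.  -0.  -0.3]
```

View pics/c16.png

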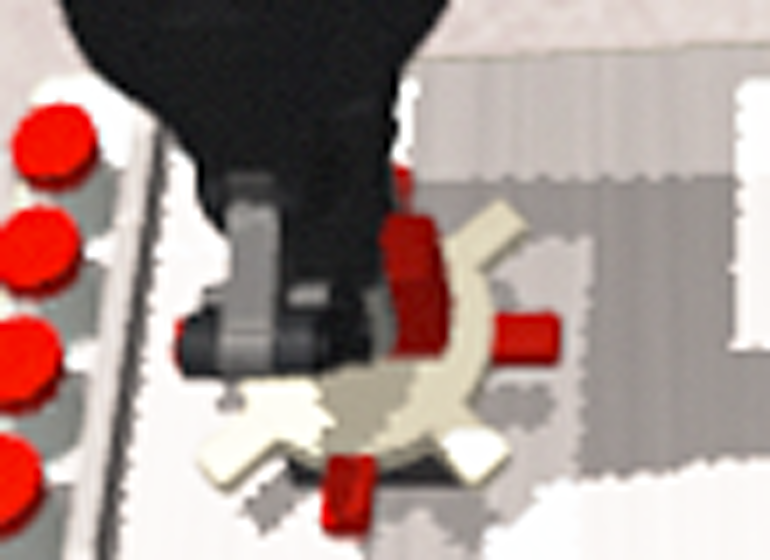

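View pics/w10.png

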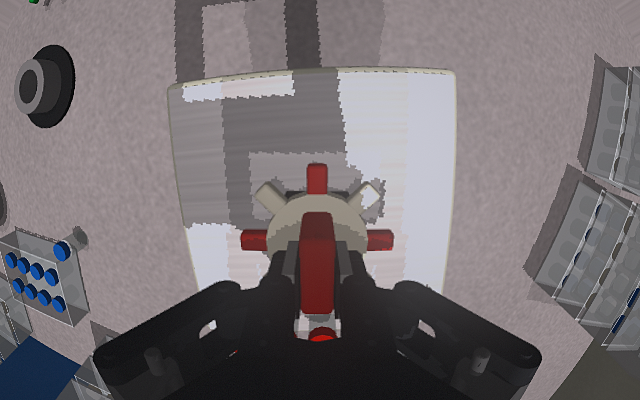

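The disc is down on the hub: net 10.3 N, about the full spring force, at the predicted home height of 0.0876. I'll press slightly further and ease the small side load.

Request:
servo_tool([
  [0, 0, 0, 0.5, 0, -0.3, -1],
  [0, 0, 0, 1, 0, -0.6, -1],
  [0, 0, 0, 1.5, 0, -0.8, -1],
  [0, 0, 0, 2, 0, -0.8, -1],
  [0, 0, 0, 2, 0, -0.8, -1],
  [0, 0, 0, 2, 0, -0.8, -1],
  [0, 0, 0, 2, 0, -0.8, -1],
  [0, 0, 0, 2, 0, -0.8, -1],
])

```text
time_s: 16.9
eef_pos: [0.5725, 0.2683, 0.0875]
eef_rot: [0.703, -0.085, 0.701, 0.086]
wrist_force: [-5.0, -2.2, 13.1]
opening: 0.177
```

Run:
```python
from h import *
plan([.5722,.2682,.0876],np.radians(103.92))
```

```text
t 16.9 pos [0.5725 0.2683 0.0875] yaw_y 103.92 q6 -1.563 F [-5.  -2.2 13.1] T [-0.31  0.97 -0.  ] open 0.177
turn [ 0.      0.0022 -0.0004] shift mm [-0.1 -0.  -0.3]
```

Request:
servo_tool([
  [0, 0, 0, 1, 0, -0.2, -1],
  [0, 0, 0, 2, 0, -0.3, -1],
  [0, 0, 0, 3, 0, -0.3, -1],
  [0, 0, 0, 3, 0, -0.3, -1],
  [0, 0, 0, 3, 0, -0.3, -1],
  [0, 0, 0, 3, 0, -0.3, -1],
  [0, 0, 0, 3, 0, -0.3, -1],
  [0, 0, 0, 3, 0, -0.3, -1],
])

```text
time_s: 17.9
eef_pos: [0.5726, 0.2683, 0.0875]
eef_rot: [0.703, -0.086, 0.701, 0.086]
wrist_force: [-9.7, -3.4, 20.9]
opening: 0.173
```

Run:
```python
from h import *
plan([.5722,.2682,.0876],np.radians(103.92))
save('side','s11.png');save('wrist','w11.png');save('top','t11.png')
b=cv2.imread('pics/s11.png');a=cv2.imread('pics/w11.png')
cv2.imwrite('pics/c17.png',np.hstack([cv2.resize(b[275:355,200:280],(400,400),interpolation=cv2.INTER_CUBIC),cv2.resize(a[150:270,250:390],(400,343),interpolation=cv2.INTER_CUBIC)[:343].copy() if False else cv2.resize(a[140:280,250:390],(400,400),interpolation=cv2.INTER_CUBIC)]))
plan([.5722,.2682,.0876],np.radians(103.92))
```

```text
t 17.9 pos [0.5726 0.2683 0.0875] yaw_y 103.94 q6 -1.563 F [-9.7 -3.4 20.9] T [-0.57  1.8  -0.05] open 0.173
turn [ 0.0003  0.0034 -0.0001] shift mm [-0.1 -0.  -0.5]
t 18.05 pos [0.5727 0.2683 0.0875] yaw_y 103.94 q6 -1.563 F [-9.6 -3.6 20.5] T [-0.57  1.85 -0.  ] open 0.173
turn [ 0.0003  0.0035 -0.0001] shift mm [-0.1 -0.  -0.5]
```

View pics/c17.png

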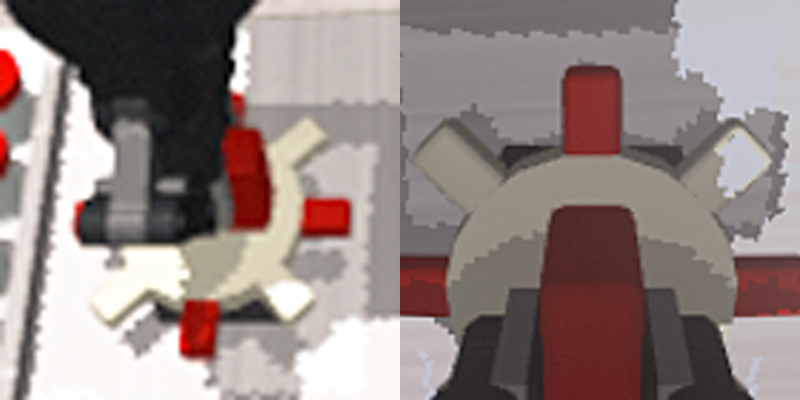

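View pics/s11.png

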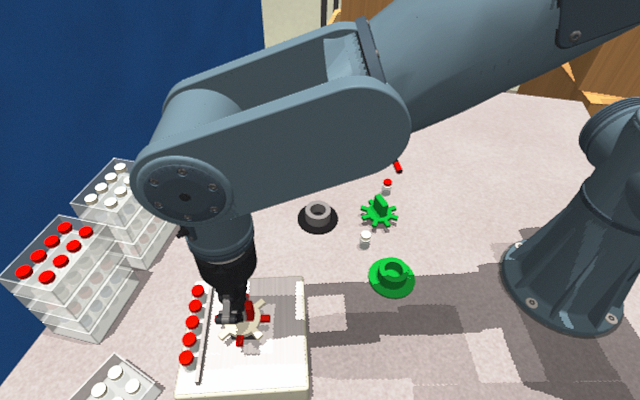

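The height holds rigidly at 0.0875 from 10 to 22 N of press, exactly where the disc should be flush. The wheel looks flat and square on the hub, the grip is firm, and the force is steady. Handing in.

Run:
```python
from h import *
t=cv2.imread('pics/t11.png');a=cv2.imread('pics/top0.png')
print(ctrl.get_obs()['time_s']);print(ctrl.hand_in())
```

```text
18.05
the job is handed in; nothing more can be done
None
```

I lifted the red wheel off its stand, turned it about 44° to line up with the hub, meshed its splines and pressed it home. I handed in at 18.05 s with the gripper still holding the handle and pressing down.

**Last checks before handing in:**
- **Seating:** the reported tool height stayed at 0.0875–0.0876 m while the press rose from about 10 to 22 N. That is within 0.1 mm of the height predicted for a flush disc. I couldn't read the plunger directly, but about 10 N at first seating matches its full spring force.
- **Grip and alignment:** the gripper opening was 0.173, about 15 mm, so it was on the handle. The tool's yaw was within 0.001 rad of the alignment target, which I had set by eye from the wrist picture. The wheel looked square and flat on the hub.
- **Other objects:** I touched nothing else that I know of. The last side picture showed the white and red vials and the green look-alikes in place. The arm hid the blue wheel and most of the marker there, so I did not see those at the end.

**What disagreed:**
- **First grasp missed:** the fingers closed just above the handle without touching it. The fingertips end about 35 mm short of the reported tool point. I went 28 mm lower and gripped about 24 mm above the disc's underside, which keeps the grasp point within 30 mm of the handle's middle on either reading.
- **Side load:** about 10 N of sideways force built up with the final press. It was steady and well under the 40 N limit.
- **Hub position:** the top and side cameras put the hub about 2 mm from where the wrist camera did. I used the wrist camera, and the stem went in with no contact at the mouth.

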